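# Set out the soldering place round a circuit board

## Robot

A 6-joint arm with a two-finger parallel gripper is mounted at the origin on a cart in front of the work surface, level with it; the furniture and walls round the work are solid. World frame = base frame: x ahead of the robot, y to its left, z up, the work surface at z = 0. Lengths are in m, angles in degrees, forces in N, time in s.
With the tool pointing down it reaches from about 0.4 to 0.825 m from the base axis. Payload 7 kg.
Tool frame: the origin (TCP) lies midway between the tips of the shut fingers; the grasp point (between the pads) lies 19 mm behind it; z points along the fingers, y is the line along which they close (so a half turn about z gives the same grasp; the last joint's range is limited). The gripper opens to 88 mm and grips with 3 to 60 N. Pads are 19 mm wide; open, the fingers measure 130 mm over their backs; the gripper's body (78 mm by 193 mm) begins 47 mm behind the grasp point.
Start: joints at [93.398, 20.546, 0.682, 0, -70.136, -16.507], TCP at [0.153, 0.657, 0.227] pointing down, gripper open.
Joint ranges: [-176.03, 176.03], [-82.01, 121.73], [-58.28, 71.71], [-173.87, 95.51], [-174.79, -0.11], [-173.66, 173.66]. Speed limits (degrees/s): [136.94, 136.94, 172.46, 180, 180, 180].

## Interface

Orientations are given as a 3x3 rotation matrix whose columns are the frame's x, y, z axes.
In Python, from rig import robot gives the robot as it stands. Calls block until the motion is done:
- robot.goto(position, orientation): joint-space move of the TCP to a pose.
- robot.servo_line(position, ori=None, speed=0.15): straight line of the TCP; ori=None keeps the orientation; speed is the mean speed in m/s.
- robot.movej(angles): joint-space move.
- robot.move_gripper(opening): opening from 0.0 (shut) to 1.0 (fully open); the grip force is fixed at half the most; returns when the fingers have stopped.
- robot.dwell(seconds).
- robot.ik(position, orientation): joint angles nearest the present ones, or None.
- robot.grab_frame(name): name is "scene" or "side" or "wrist"; returns (picture, depth): 400x640x3 uint8, red, green, blue; 400x640 float32, m along the optical axis (not along the pixel's ray), 0 where there is no reading.
- robot.camera_info(name): a dict with "vfov" (degrees; the focal length in pixels is half the picture's height over the tangent of half this angle, whatever the lens; pixels are square), "cx", "cy" (the principal point, pixels), "view" (4x4, takes a point from world to camera coordinates); the wrist camera has in their place "T_tool_cam" (4x4, takes a point from camera to tool coordinates, whose origin is the TCP and whose axes are the flange's). Camera axes: x right, y down, z forward; pixel columns grow to the right and rows downward; lengths in m; the calibration is good to about 2 mm. A picture is of the moment at which its call begins: read the wrist's pose just before it. camera_info takes no time and is no camera call.
A pose or a line that the arm cannot do raises robot.Unreachable and nothing moves.
- robot.job_done(): hands the job in; it is judged then, once.
Readings, each from a call of its own:
- robot.read_t(): time.
- robot.read_qpos(): joint angles.
- robot.read_qvel(): joint speeds.
- robot.read_effort(): joint torques, N m.
- robot.read_position(): TCP position.
- robot.read_tcp_rot(): TCP orientation.
- robot.read_force(): force on the tool from outside, world axes, zero at the start.
- robot.read_ft_torque(): the same for the moment, N m.
- robot.read_grip_width(): opening from 0.0 (shut) to 1.0 (fully open).
- robot.read_finger_force(): force on a finger pad.
Only numpy, scipy, OpenCV 4.12 (cv2) and the standard library are available. Lean on these libraries where they do the work, as an engineer would, in place of code of your own. Each camera call takes 0.05 s, during which the arm holds its last target. There are 200 camera calls.

## Task

Set out the soldering place for the blue circuit board: one of the three round things (white bottle with red cap, jar with green lid, solder reel) fits down into the well of the bottle stand, so stand it in there, upright and fully down; set the wider of the other two upright on the table exactly halfway between the board and the stand, and stack the last one upright and centred on top of it. Lay the black nozzle block upright on the table beside the board's edge that carries the black pin header, parallel to that edge and centred on it, with a gap of about 3 cm between block and board. Leave the multimeter, the tape roll and the marker pen where they lie.

Things in the scene. Friction and masses are not known exactly. Their poses are not given: they have to be found in the camera images.
- flux_bottle: white round bottle with a red cap, loose, upright; body diameter 45 mm up to about 60 mm height, cap 22 mm wide, 83 mm tall in all, about 60 g; origin at the centre of its underside, z up along it
- paste_jar: white round jar with a green lid, loose, upright; body diameter 54 mm, lid (from 32 mm up) 58 mm, 50 mm tall with a flat top, about 0.28 kg; origin at the centre of its underside, z up along it
- solder_reel: reel of silvery solder wire with dark flanges, loose, standing on one flange; diameter 62 mm, 45 mm tall with a flat top, about 0.35 kg; origin at the centre of its underside, z up along it
- nozzle_block: long black block with five small light nozzles standing in a row on it, loose; block 36 mm wide (along its x), 70 mm long (along its y, the row of nozzles) and 20 mm high, nozzles reach up to 40 mm (grip the block itself across its 36 mm), about 0.14 kg; origin at the centre of its underside, z up
- blue_board: blue circuit board, fixed to the table; 55 mm wide (its x), 80 mm long (its y), flat face at 5 mm; the black pin header, 30 mm long and 19 mm tall, stands along the middle of its long edge on the +x side; origin at the board's centre at table height, z up
- bottle_stand: round bottle stand, fixed to the table: dark steel foot of 88 mm diameter with a grey open sleeve on it; round well 51 mm wide with a mouth flaring to 60 mm, outside of the rim 72 mm wide and 38 mm above the table, floor of the well 6 mm above the table; origin at the centre of its underside, z up
- multimeter: yellow hand multimeter with a dark dial, 140x68x40 mm, a bystander; origin at the centre of its underside
- tape_roll: pale blue tape roll lying flat, 100 mm wide, 18 mm high, a bystander; origin at the centre of its underside
- marker: marker pen, black with a blue cap, 130x15x18 mm, lying, a bystander; origin under its middle, x along it

How it is judged:
By the outcome, as a careful person would: the job done as asked, in the order asked, and still so for the second after the job is handed in, with the robot touching nothing.
It also fails if it takes over 99 s, if anything falls off the work surface, if the arm or the gripper's body presses on something with over 40 N, if the wrist force passes 120 N, or if a joint passes its speed limit or range.

## Working session

There is one attempt and no reset: what is moved stays moved. The work goes in short steps, each a Python script; the robot and the scene stay as the last script left them, time stands still between calls to the robot, and variables do not carry over. Pictures are saved under pics/ and viewed, at most 14 in all, crops included, and the job is handed in when it is done.

```bash
ls; mkdir -p pics; python3 - <<'E'
from rig import robot
import cv2,numpy as np
for n in("scene","side"):
    im,d=robot.grab_frame(n); cv2.imwrite(f"pics/{n}0.png",im[:,:,::-1]); np.save(f"{n}0.npy",d)
    i=robot.camera_info(n); print(n,i)
im,d=robot.grab_frame("wrist"); cv2.imwrite("pics/wrist0.png",im[:,:,::-1]);print(robot.camera_info("wrist"),robot.read_t(),robot.read_tcp_rot())
E
```

```text
pics
scene {'vfov': 53.64999628486188, 'cx': 315.96473147385854, 'cy': 200.0798738526123, 'view': array([[-0.89724775, -0.44142311, -0.0095971 ,  0.47092079],
       [-0.31874406,  0.66262219, -0.67774189,  0.26815267],
       [ 0.30553018, -0.60504337, -0.73523726,  0.77911151],
       [ 0.        ,  0.        ,  0.        ,  1.        ]])}
side {'vfov': 54.67003220967105, 'cx': 320.71101971842717, 'cy': 197.76534047581762, 'view': array([[-0.79454059,  0.60720303, -0.00311866,  0.48038796],
       [ 0.26886357,  0.34720041, -0.8984232 , -0.10869295],
       [-0.54444249, -0.7146722 , -0.4391196 ,  1.10471732],
       [ 0.        ,  0.        ,  0.        ,  1.        ]])}
{'vfov': 67.15647597612848, 'cx': 318.45853354702547, 'cy': 203.26046519988677, 'T_tool_cam': array([[-1.00768157e-04, -9.58364162e-01, -2.85548809e-01,
         7.75017457e-02],
       [ 9.99999901e-01,  2.72855781e-05, -4.44469257e-04,
        -1.25736886e-04],
       [ 4.33754771e-04, -2.85548826e-01,  9.58364064e-01,
        -1.57224210e-01],
       [ 0.00000000e+00,  0.00000000e+00,  0.00000000e+00,
         1.00000000e+00]])} 0.15 [[ 9.73923855e-01 -2.26875077e-01 -1.58483706e-04]
 [-2.26875083e-01 -9.73922950e-01 -1.33542304e-03]
 [ 1.48623286e-04  1.33655636e-03 -9.99999096e-01]]
```

View pics/scene0.png

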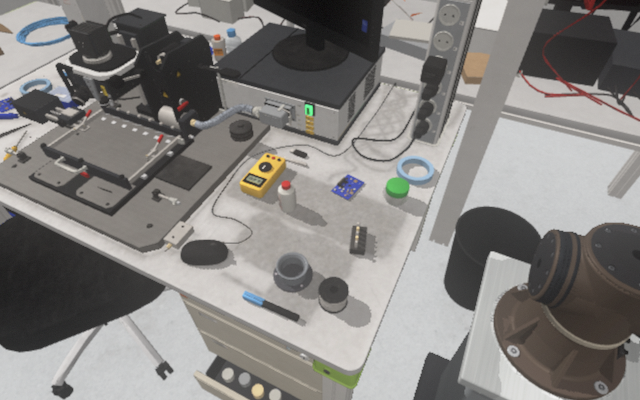

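View pics/side0.png

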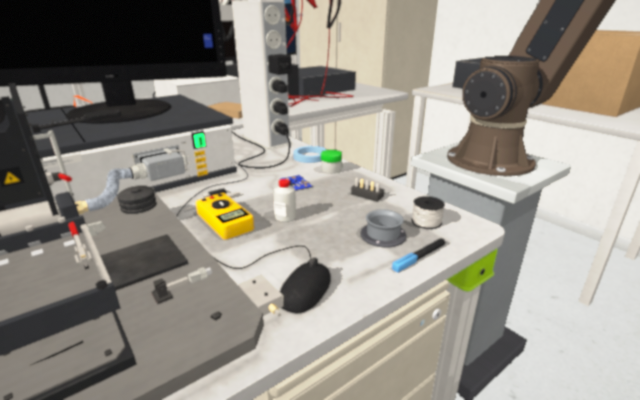

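The scene view shows the reel at (333,294), stand (292,270), block (359,239), board (348,187), jar (397,190), bottle (287,197), meter (263,174), tape (415,168) and marker (270,305). The side view agrees. Next: pixels to world.

```bash
cat > h.py <<'E'
from rig import robot
import cv2,numpy as np
def K(i): return 200/np.tan(np.radians(i["vfov"]/2))
def T_wc(n,T=None):
    i=robot.camera_info(n)
    if n!="wrist": return np.linalg.inv(i["view"])
    M=np.eye(4); M[:3,:3]=robot.read_tcp_rot(); M[:3,3]=robot.read_position(); return M@i["T_tool_cam"]
def cloud(n,d,T):
    i=robot.camera_info(n);f=K(i);v,u=np.mgrid[:400,:640]
    P=np.stack([(u-i["cx"])/f*d,(v-i["cy"])/f*d,d,np.ones_like(d)],-1)@T.T
    P=P[...,:3]; P[d<=0]=np.nan; return P
def proj(n,p,T):
    i=robot.camera_info(n);f=K(i);q=np.linalg.inv(T)@np.append(p,1);return i["cx"]+f*q[0]/q[2],i["cy"]+f*q[1]/q[2]
E
python3 - <<'E'
from h import *
np.set_printoptions(precision=3,suppress=True)
pts={"scene":dict(bottlecap=(287,184),bottle=(288,200),jar=(397,184),reel=(333,287),block=(357,238),board=(348,187),stand=(292,273),meter=(263,174),tape=(403,172),marker=(270,305),mouse=(205,252),table=(310,230),table2=(380,270),edge=(372,340)),
"side":dict(bottle=(285,205),cap=(285,182),jar=(331,155),reel=(428,203),block=(367,193),stand=(384,222),meter=(225,215),marker=(420,255),table=(330,230))}
for n in pts:
    P=cloud(n,np.load(n+"0.npy"),T_wc(n)); print(n)
    for k,(u,v) in pts[n].items(): print(k,P[v,u])
    m=P[...,2]; ok=(np.abs(m)<.01); print("tab",np.nanmin(P[ok],0),np.nanmax(P[ok],0),np.nanmedian(m[ok]))
E
```

```text
scene
bottlecap [ 0.638 -0.073  0.082]
bottle [ 0.627 -0.054  0.049]
jar [ 0.405 -0.22   0.05 ]
reel [0.43  0.111 0.038]
block [ 0.434 -0.028  0.036]
board [ 0.527 -0.199  0.005]
stand [0.534 0.101 0.004]
meter [ 0.74  -0.119  0.033]
tape [ 0.411 -0.306  0.017]
marker [0.534 0.195 0.017]
mouse [0.729 0.151 0.028]
table [ 0.554 -0.026  0.003]
table2 [ 0.362  0.004 -0.002]
edge [ 0.321  0.164 -0.001]
tab [-0.193 -1.537 -0.01 ] [2.538 0.242 0.01 ] -0.0012198789431279167
side
bottle [ 0.654 -0.052  0.038]
cap [ 0.646 -0.061  0.083]
jar [ 0.42  -0.197  0.051]
reel [0.419 0.113 0.036]
block [ 0.451 -0.029  0.015]
stand [0.515 0.086 0.013]
meter [ 0.763 -0.095  0.034]
marker [0.543 0.199 0.009]
table [ 0.602  0.027 -0.   ]
tab [-1.295 -2.385 -0.01 ] [1.106 0.242 0.01 ] -0.0005226629767682844
```

View pics/wrist0.png

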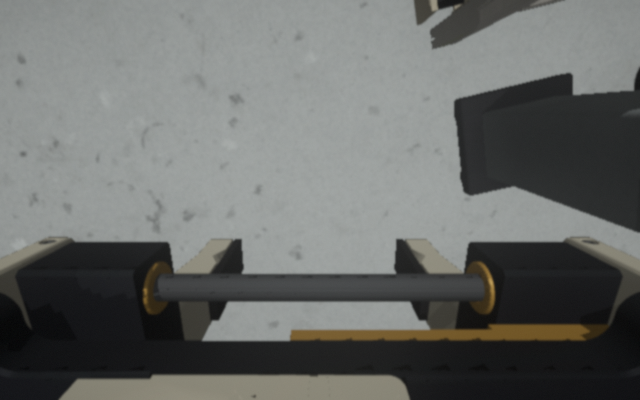

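The wrist camera sees only the floor so far. I move it above the table.

```bash
cat >> h.py <<'E'
def R(a):
    a=np.radians(a);c,s=np.cos(a),np.sin(a);return np.array([[c,s,0],[s,-c,0],[0,0,-1.]])
def look(name):
    T=T_wc("wrist");im,d=robot.grab_frame("wrist");cv2.imwrite(f"pics/{name}.png",im[:,:,::-1]);np.savez(name,im=im,d=d,T=T);return im,d,T
E
python3 - <<'E'
from h import *
for k,(p,a) in enumerate([((.48,.03,.36),0),((.48,-.13,.36),0)]):
    print(robot.ik(p,R(a)))
    robot.goto(p,R(a)); print(robot.read_t()); look(f"w{k+1}")
E
```

```text
[ 27.07983987  -1.75161837  -9.44686601   0.         -82.30475236
  62.92016013]
2.7
[ 7.53241378e+00 -5.43083034e-02 -7.78458158e+00  0.00000000e+00
 -8.22697267e+01  8.24675862e+01]
3.4333
```

View pics/w1.png

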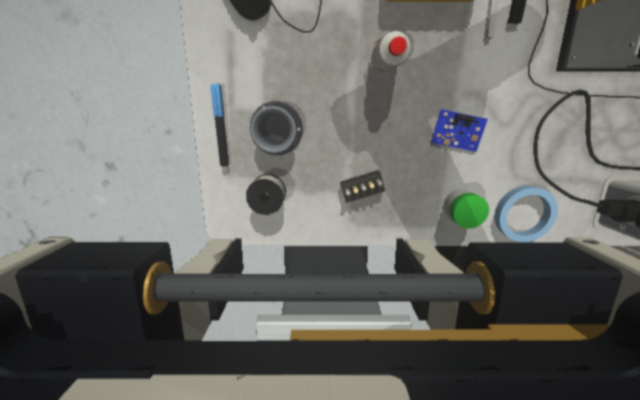

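View pics/w2.png

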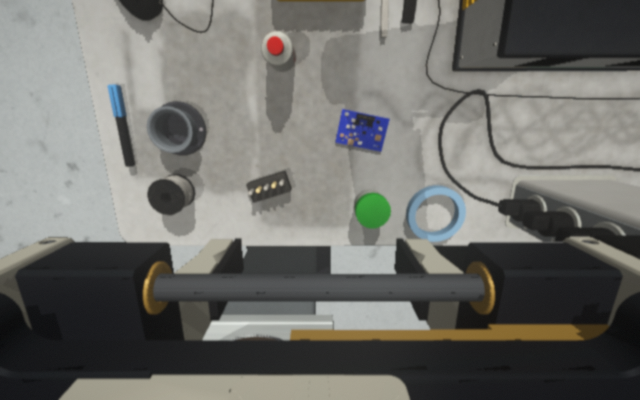

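Both wrist views show all the things. The header sits on the board's far, +x side at (463,120) in the first view. The stand is at (276,128), the reel at (266,194), the block at (362,187), the jar at (469,210) and the bottle at (397,46). Next I fit shapes in each view.

```bash
cat >> h.py <<'E'
def views(names):
    for n in names:
        if n in("scene","side"):
            T=T_wc(n);im=cv2.imread(f"pics/{n}0.png")[:,:,::-1];d=np.load(n+"0.npy");c=n
        else:
            z=np.load(n+".npz");im,d,T=z["im"],z["d"],z["T"];c="wrist"
        P=cloud(c,d.astype(float),T);P[240:]=np.nan if c=="wrist" else P[240:]
        yield n,im,P
def top(P,c,z0,z1,r):
    m=(np.hypot(P[...,0]-c[0],P[...,1]-c[1])<r)&(P[...,2]>z0)&(P[...,2]<z1);return P[m],m
def circ(p):
    (x,y),r=cv2.minEnclosingCircle(p[:,:2].astype(np.float32));return np.array([x,y,2*r,np.median(p[:,2])])
def rect(p):
    return cv2.minAreaRect((p[:,:2]*1000).astype(np.float32))
E
cat > m.py <<'E'
from h import *
import sys
np.set_printoptions(precision=4,suppress=True)
G=dict(cap=((.645,-.065),.075,.09,.03),jar=((.415,-.21),.042,.06,.045),reel=((.42,.11),.038,.052,.045),stand=((.515,.092),.03,.045,.05),foot=((.515,.092),.002,.015,.06))
for n,im,P in views(sys.argv[1:]):
    print(n,"table z",np.nanmedian(P[...,2][np.abs(P[...,2])<.006]))
    for k,(c,a,b,r) in G.items():
        p,_=top(P,c,a,b,r)
        if len(p)>8: print(k,len(p),circ(p),p[:,:2].mean(0))
    p,_=top(P,(.645,-.065),.02,.055,.05); print("body",rect(p) if len(p)>5 else len(p))
    p,_=top(P,(.44,-.03),.012,.026,.06); print("block",len(p),rect(p))
    p,_=top(P,(.44,-.03),.030,.045,.06); print("nozz",len(p),rect(p))
    h=cv2.cvtColor(im,cv2.COLOR_RGB2HSV);blue=(h[...,0]>105)&(h[...,0]<130)&(h[...,1]>120)
    _,m=top(P,(.53,-.195),-.003,.012,.08); print("board",(m&blue).sum(),rect(P[m&blue]))
    p,_=top(P,(.53,-.195),.013,.025,.07);  print("header",len(p),rect(p) if len(p)>5 else "")
E
python3 m.py w1 w2 scene side
```

```text
w1 table z -0.0008026451727931594
cap 268 [ 0.6426 -0.0726  0.0221  0.0823] [ 0.6423 -0.0721]
jar 986 [ 0.4033 -0.2186  0.059   0.0485] [ 0.4042 -0.2175]
reel 992 [0.4271 0.1194 0.0621 0.0442] [0.4278 0.1192]
stand 672 [0.5337 0.1016 0.0704 0.0359] [0.5297 0.1007]
foot 1291 [0.5151 0.0923 0.1193 0.0052] [0.5337 0.095 ]
body ((637.1129150390625, -61.735897064208984), (44.3056755065918, 19.808982849121094), 28.942819595336914)
block 743 ((437.0436096191406, -43.9483757019043), (35.34782409667969, 69.76758575439453), 17.17908477783203)
nozz 96 ((440.7314453125, -42.63412094116211), (6.7774481773376465, 59.7402458190918), 17.79993438720703)
board 986 ((530.708251953125, -201.19053649902344), (78.6057357788086, 53.52268600463867), 79.04181671142578)
header 31 ((551.5215454101562, -205.36402893066406), (26.74016571044922, 7.367263317108154), 78.29247283935547)
w2 table z -0.0007525295572623492
cap 262 [ 0.6428 -0.073   0.0222  0.0824] [ 0.6424 -0.0734]
jar 964 [ 0.4033 -0.2193  0.0588  0.0486] [ 0.4042 -0.2187]
reel 1018 [0.4272 0.1193 0.0623 0.0442] [0.428  0.1187]
stand 677 [0.5331 0.101
[... 1673 characters left out ...]
89 0.1206 0.0629 0.0441] [0.4307 0.1231]
stand 271 [0.5311 0.1015 0.0722 0.0358] [0.5225 0.0944]
foot 476 [0.5351 0.1025 0.088  0.0059] [0.5421 0.1121]
body ((649.4390258789062, -60.49555969238281), (26.95018768310547, 44.3916130065918), 61.59009552001953)
block 259 ((438.14447021484375, -43.264888763427734), (35.88503646850586, 71.17294311523438), 17.347238540649414)
nozz 70 ((441.0288391113281, -42.473175048828125), (9.651762962341309, 60.827003479003906), 16.690906524658203)
board 92 ((527.8639526367188, -194.0989990234375), (71.28917694091797, 37.40990447998047), 78.41680908203125)
header 8 ((551.6031494140625, -203.76942443847656), (28.6401424407959, 1.8063905239105225), 80.93798828125)
```

All four views agree within 1–2 mm and the sizes match the text. The bottle goes in the stand, the reel halfway and the jar on the reel. Picking the block where it lies would foul the finished stack, because the gripper body is 193 mm along u. So I first turn the block in place, then check clearances.

```bash
cat >> h.py <<'E'
BOT,JAR,REEL,STAND=map(np.array,[(.6428,-.0727),(.4035,-.2187),(.4273,.1194),(.5330,.1016)])
BLK,BRD=np.array((.4370,-.0441)),np.array((.5305,-.2013)); TH=-11.3
MID=(BRD+STAND)/2; u=np.array([np.cos(np.radians(TH)),np.sin(np.radians(TH))]); BT=BRD+u*.0755; TMP=np.array((.425,-.044))
def at(xy,z): return np.append(xy,z)
def pick(xy,z,a,op,hov=.16):
    robot.move_gripper(op); robot.goto(at(xy,hov),R(a)); robot.servo_line(at(xy,z),speed=.12)
    robot.move_gripper(0); print("grip mm",88*robot.read_grip_width(),robot.read_finger_force(),robot.read_position())
    robot.servo_line(at(xy,hov),speed=.15); print("lifted mm",88*robot.read_grip_width(),robot.read_force(),robot.read_t())
def place(xy,z,a,op,hov=.16,near=.01):
    robot.goto(at(xy,hov),R(a)); robot.servo_line(at(xy,z+near),speed=.12); robot.servo_line(at(xy,z),speed=.03)
    print("down F",robot.read_force(),robot.read_position()-at(xy,z)); robot.move_gripper(op); robot.servo_line(at(xy,hov),speed=.15); print("t",robot.read_t())
E
python3 - <<'E'
from h import *
np.set_printoptions(precision=3,suppress=True)
print("MID",MID,"BT",BT)
for n,im,P in views(["w1","w2","scene"]):
    for k,xy,a,z in(("bot",BOT,0,.09),("blk",BT,-101.3,.045),("jar",JAR,-90,.06)):
        q=(P[...,:2]-xy); r=R(a)[:2,:2]; l=q@r   # tool x,y coords
        m=(l[...,0]>-.05)&(l[...,0]<.14)&(np.abs(l[...,1])<.11)&(P[...,2]>z); print(n,k,m.sum(),l[m].min(0) if m.any() else "",np.nanmax(P[m][:,2]) if m.any() else "")
E
python3 - <<'E'
from h import *
pick(BLK,.003,-72.8,.75); place(TMP,.004,0,.7)
E
```

```text
MID [ 0.532 -0.05 ] BT [ 0.605 -0.216]
w1 bot 0  
w1 blk 3462 [ 0.1  -0.11] 0.1416995688941124
w1 jar 0  
w2 bot 0  
w2 blk 4400 [ 0.011 -0.11 ] 0.429010264010739
w2 jar 29 [-0.044 -0.088] 0.364569057611426
scene bot 0  
scene blk 1005 [ 0.096 -0.11 ] 0.15741923645142109
scene jar 0  
grip mm 35.038021440937484 29.999679028987885 [ 0.43703121 -0.04408386  0.00311318]
lifted mm 35.106888616571624 [ 0.47844458 -0.17157968 -2.55709065] 8.7083
down F [ 0.41130542 -0.17807644 -2.06453315] [-1.44021231e-04 -5.32750817e-05 -1.79807481e-04]
t 13.5833
```

```bash
python3 - <<'E'
from h import *
np.set_printoptions(precision=3,suppress=True)
for n,im,P in views(["w1","w2","scene","side"]):
    l=(P[...,:2]-BT)@R(-101.3)[:2,:2]
    for z in np.arange(.045,.5,.03):
        m=(np.abs(l[...,1])<.12)&(l[...,0]>-.1)&(l[...,0]<.25)&(P[...,2]>z)&(P[...,2]<z+.03)
        if m.sum()>3: print(n,round(z,3),m.sum(),l[m].min(0),l[m].max(0), P[m].mean(0))
E
python3 - <<'E'
from h import *
pick(BOT,.036,0,.9); place(STAND,.043,0,.75,hov=.2,near=.045)
look("w3")
E
```

```text
w1 0.045 1383 [ 0.096 -0.12 ] [ 0.201 -0.042] [ 0.657 -0.344  0.06 ]
w1 0.075 1387 [ 0.1   -0.114] [ 0.177 -0.042] [ 0.655 -0.34   0.09 ]
w1 0.105 1045 [ 0.102 -0.105] [ 0.146 -0.042] [ 0.649 -0.338  0.116]
w1 0.135 24 [ 0.11  -0.048] [ 0.115 -0.037] [ 0.623 -0.334  0.139]
w2 0.045 956 [ 0.096 -0.12 ] [ 0.25  -0.042] [ 0.651 -0.358  0.06 ]
w2 0.075 1145 [ 0.101 -0.112] [ 0.249 -0.042] [ 0.645 -0.364  0.09 ]
w2 0.105 769 [ 0.103 -0.103] [ 0.249 -0.042] [ 0.648 -0.349  0.116]
w2 0.135 7949 [ 0.1   -0.114] [ 0.25  -0.037] [ 0.644 -0.399  0.153]
w2 0.225 10 [0.247 0.119] [0.25 0.12] [ 0.438 -0.437  0.238]
w2 0.345 22 [-0.015  0.116] [-0.004  0.119] [ 0.491 -0.184  0.363]
w2 0.405 77 [0.011 0.083] [0.019 0.086] [ 0.519 -0.214  0.427]
scene 0.045 355 [ 0.093 -0.12 ] [ 0.25  -0.041] [ 0.648 -0.362  0.06 ]
scene 0.075 380 [ 0.088 -0.12 ] [ 0.25 -0.04] [ 0.647 -0.364  0.09 ]
scene 0.105 390 [ 0.082 -0.12 ] [ 0.248 -0.042] [ 0.652 -0.358  0.119]
scene 0.135 949 [ 0.09 -0.12] [ 0.25  -0.036] [ 0.652 -0.388  0.152]
scene 0.225 281 [ 0.226 -0.12 ] [ 0.249 -0.009] [ 0.616 -0.46   0.243]
scene 0.25
[... 659 characters left out ...]
 0.12] [ 0.623 -0.462  0.243]
side 0.255 558 [ 0.225 -0.12 ] [0.25 0.12] [ 0.623 -0.462  0.27 ]
side 0.285 576 [ 0.225 -0.12 ] [ 0.249 -0.013] [ 0.625 -0.461  0.3  ]
side 0.315 592 [ 0.224 -0.12 ] [ 0.249 -0.013] [ 0.624 -0.461  0.33 ]
side 0.345 633 [ 0.225 -0.12 ] [ 0.25  -0.013] [ 0.625 -0.461  0.36 ]
side 0.375 651 [ 0.225 -0.12 ] [ 0.249 -0.013] [ 0.624 -0.461  0.39 ]
side 0.405 94 [ 0.226 -0.119] [ 0.247 -0.015] [ 0.625 -0.461  0.407]
grip mm 42.641351472307605 29.996814993792213 [ 0.64283901 -0.07275345  0.03609897]
lifted mm 42.83428918132452 [-0.1615439  -0.81345525 -1.1024988 ] 17.875
down F [ 0.20209052 -0.73817545 -0.69361725] [1.26270900e-04 6.39356514e-05 1.83115758e-04]
t 23.3
```

Box clearance beside the block's goal is small but workable, so I will grip the block 15 mm off centre, away from the box. I check the bottle, then do the reel.

```bash
cat >> h.py <<'E'
def shot(tag):
    for n in("scene","side"):
        im,d=robot.grab_frame(n);cv2.imwrite(f"pics/{n}_{tag}.png",im[:,:,::-1]);yield n,cloud(n,d.astype(float),T_wc(n))
E
python3 - <<'E'
from h import *
np.set_printoptions(precision=4,suppress=True)
robot.move_gripper(.95); robot.goto(at(REEL,.16),R(0))
for n,P in shot("a"):
    p,_=top(P,STAND,.07,.12,.04); print(n,len(p), circ(p[p[:,2]>p[:,2].max()-.008]), p[:,2].max())
pick(REEL,.006,0,.95)
E
```

```text
scene 83 [0.5365 0.1046 0.0202 0.0879] 0.09119467267091996
side 248 [0.5346 0.1036 0.0219 0.088 ] 0.08938474452619738
grip mm 60.821398076285355 30.00060167047195 [0.4274 0.1194 0.0063]
lifted mm 60.93600269967672 [-0.2339 -0.4872 -4.1366] 28.1333
```

The bottle's cap top is at 0.088 m, so it is fully down. Now the reel, then the jar.

```bash
python3 - <<'E'
from h import *
np.set_printoptions(precision=4,suppress=True)
place(MID,.0065,0,.9)
robot.goto(at(JAR,.2),R(-90))
for n,P in shot("b"):
    p,_=top(P,MID,.038,.055,.05); print(n,len(p),circ(p),"mid",MID)
    p,_=top(P,TMP,.012,.026,.06); print("blk",rect(p))
pick(JAR,.024,-90,.95,hov=.2)
E
```

```text
down F [-0.6808  0.0275 -4.1562] [-0.0001 -0.     -0.0002]
t 32.5333
scene 383 [ 0.5308 -0.0481  0.0618  0.0436] mid [ 0.5317 -0.0499]
blk ((425.2591552734375, -41.609947204589844), (70.37342071533203, 35.91313552856445), 0.543707549571991)
side 316 [ 0.5304 -0.0495  0.0642  0.0443] mid [ 0.5317 -0.0499]
blk ((426.284423828125, -42.41598892211914), (70.98873901367188, 36.23377990722656), 0.23499830067157745)
grip mm 57.87667376200593 30.00047206878662 [ 0.4035 -0.2187  0.0241]
lifted mm 57.73996281434718 [ 0.1725 -0.1542 -3.1985] 37.8667
```

```bash
python3 - <<'E'
from h import *
np.set_printoptions(precision=4,suppress=True)
place(np.array((.5312,-.0497)),.0695,-90,.9,hov=.2,near=.02)
robot.goto((.48,-.13,.36),R(0)); look("w4")
for n,P in shot("c"):
    p,_=top(P,MID,.085,.105,.05); print(n,len(p),circ(p))
for n,im,P in views(["w4"]):
    p,_=top(P,MID,.085,.105,.05); print(n,len(p),circ(p))
    p,_=top(P,STAND,.075,.1,.04); print("cap",len(p),circ(p))
    p,_=top(P,STAND,.03,.045,.05); print("stand",circ(p))
    p,_=top(P,TMP,.012,.026,.06); print("blk",rect(p))
E
```

```text
down F [-0.7827  0.383  -1.68  ] [ 0.0001  0.     -0.0001]
t 42.25
scene 431 [ 0.5312 -0.0491  0.0609  0.0931]
side 324 [ 0.5322 -0.0485  0.0607  0.0937]
w4 1451 [ 0.5311 -0.0503  0.0581  0.0937]
cap 308 [0.5336 0.101  0.0288 0.088 ]
stand [0.5334 0.1014 0.0713 0.0367]
blk ((425.67840576171875, -44.28554153442383), (69.73894500732422, 35.928836822509766), 0.3049064874649048)
```

View pics/side_c.png

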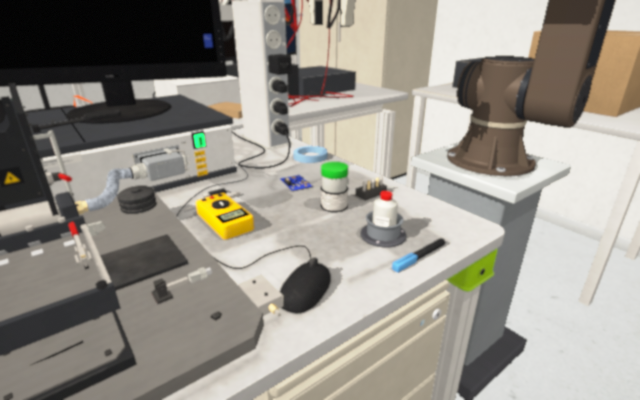

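The stack stands at (334,187) and the bottle sits in the stand at (384,215), both upright. The block goes next.

```bash
python3 - <<'E'
from h import *
np.set_printoptions(precision=4,suppress=True)
a=TH-90
t=R(a)[:2,0]
pick(np.array((.4105,-.0442)),.003,0,.7,hov=.22)
place(BT-.0152*t,.004,a,.56,hov=.22,near=.03)
robot.goto((.48,-.13,.36),R(0)); look("w5")
for n,im,P in views(["w5"]):
    print("BT",BT)
    p,_=top(P,BT,.012,.026,.06); print("blk",rect(p))
    h=cv2.cvtColor(im,cv2.COLOR_RGB2HSV);blue=(h[...,0]>105)&(h[...,0]<130)&(h[...,1]>120)
    _,m=top(P,BRD,-.003,.012,.06); print("board",rect(P[m&blue]))
    p,_=top(P,MID,.085,.105,.05); print(n,len(p),circ(p))
for n,P in shot("d"):
    p,_=top(P,BT,.012,.026,.06); print(n,rect(p))
E
```

```text
grip mm 34.931599865604674 29.99840945005417 [ 0.4106 -0.0442  0.0031]
lifted mm 34.98953817973532 [-0.14    0.3903 -1.9959] 49.3417
down F [ 0.4199  0.0958 -1.1299] [ 0.0002 -0.      0.0002]
t 55.55
BT [ 0.6045 -0.2161]
blk ((584.9852905273438, -211.4599151611328), (70.13628387451172, 75.48164367675781), 79.09026336669922)
board ((530.803466796875, -201.50086975097656), (77.76961517333984, 53.604679107666016), 78.84293365478516)
w5 1452 [ 0.5312 -0.0504  0.0581  0.0937]
scene ((583.66552734375, -209.13778686523438), (72.00446319580078, 73.82750701904297), 76.5556411743164)
side ((586.376220703125, -209.92852783203125), (71.70883178710938, 74.14275360107422), 79.31062316894531)
```

View pics/w5.png

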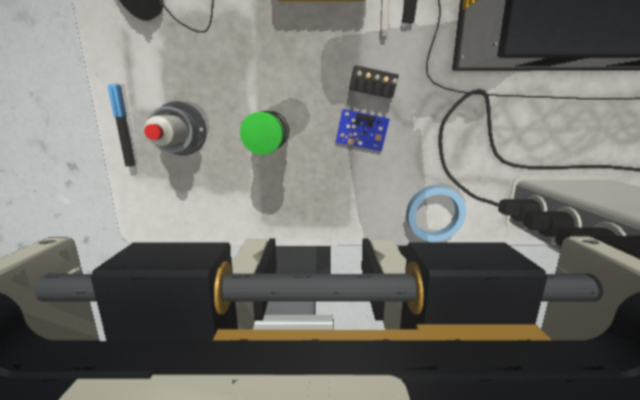

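The block at (373,82) lies parallel to the board at (362,130). The fit included the header, so I refit the block alone.

```bash
python3 - <<'E'
from h import *
for n,im,P in views(["w5"]):
    p,_=top(P,BT,.012,.026,.06); p=p[(p[:,:2]-BRD)@u>.045]; r=rect(p); c=np.array(r[0])/1000-np.array((.5306,-.2014))
    print(r, "normal",c@u,"lateral",c@np.array([-u[1],u[0]]), "gap",c@u-.0455)
print(robot.read_t())
E
```

```text
((604.3629150390625, -215.19451904296875), (70.20541381835938, 35.846065521240234), 78.89368438720703) normal 0.07503597856258282 lateral 0.0009264512088571764 gap 0.029535978562582818
57.1417
```

```bash
python3 -c "
from rig import robot
print(robot.job_done())"
```

```text
the job is handed in; nothing more can be done
None
```

The job was handed in at about 57 s: the bottle is fully down in the stand, the reel is halfway between board and stand with the jar centred on it, and the nozzle block is parallel to the header edge with a 29.5 mm gap, about 1 mm off centre; I turned the block in place first so the gripper would clear the stack.

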